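# Clamp a culture jar and vent its lid

## Task

Get the culture jar that stands in the crank clamp ready for the incubator: turn the clamp's crank clockwise until the sliding jaw grips the jar firmly and take your fingers off, then screw the jar's lid down clockwise until it bottoms out, and back it off a quarter turn so that the culture can breathe. Finish still holding the lid between the fingers at that quarter-turn setting, with the jar upright in the clamp. Leave the second jar, the flask and the dish round the clamp where they stand.

Things in the scene. Friction and masses are not known exactly. Their poses are not given: they have to be found in the camera images.
- clamp: Jar clamp fixed to the worktop: aluminium base plate 110 x 270 x 10 mm, long along its y (-150 to +120 mm). Origin: at its underside; z up. Steel V jaw (70 mm high) at its +y end; a seated jar's axis is at y = +60 mm, x = 0. Sliding jaw closes along +y; grey crank housing (52 mm high) at y = -80 mm. Overhead, hood switches at x 0.23 m, y -0.15 to 0.08 m, 0.86 m up: keep the elbow clear.
- pad: Black rubber pad, 50 x 46 mm, on the sliding jaw, on stiff springs (8 N per mm, 6 mm travel). Origin in its face, 40 mm below the pad's middle, at worktop level; +y points to the jar. It moves 12 mm per radian of crank.
- crank (a joint): Crank angle, rad, 0 (open) to 3.4; grows clockwise seen from above and closes the jaw; starts at 0 to 0.7. About 6 N at the knob move it; it stays where left. Near 2.5 the pad has pushed the jar into the V and it stiffens: each 0.1 rad more adds about 6 N of grip and 2 N at the knob. Firm is 0.3 to 0.5 rad past there, some 12 to 17 N at the knob.
- crank_axis (a point): Point on the crank's vertical axis, at the height of the middle of the knob (86 mm above the worktop); fixed to the clamp.
- crank_knob (a point): Middle of the crank's upright black knob, 23 mm diameter, 40 mm high (66 to 106 mm above the worktop), which spins freely on its pin; 40 mm from the crank's axis; the steel arm under it ends at 66 mm. At crank = 0 it lies between the clamp's +x and +y (45 degrees); at 2.36 it points to the clamp's -y, away from the jar.
- jar: Glass culture jar with a black screw lid, loose, 60 mm diameter, 124 mm high, 0.26 kg, standing on the clamp's base plate between the jaws, up to 10 mm short of the V at the start. Origin: centre of its underside; z up.
- lid_top (a point): Centre of the top of this jar's screw lid: 124 mm above the jar's underside, 134 mm above the worktop. The lid is black, 60 mm diameter, 26 mm high; grip it from above across its sides, fingertips at least 2 mm above its lower edge.
- jar_lid (a joint): Angle of the lid on its thread, rad: 0 is bottomed out (hard stop); it grows counterclockwise seen from above as the lid unscrews; a quarter turn open is 1.57. It starts between 1.1 and 2.6, turns with a light 0.05 N m, stays where left and does not rise noticeably.
- spare_jar: Bystander: a second jar like the first, 60 mm diameter, 124 mm high, standing on the worktop beyond the clamp's +y end. Origin: centre of its underside.
- flask: Bystander: small stoppered glass flask, 57 mm diameter, 102 mm high, behind the clamp (+x side). Origin: centre of its underside.
- dish: Bystander: flat round dish, 105 mm diameter, 29 mm high, in front of the clamp (-x side). Origin: centre of its underside.
Things that resemble listed ones, but are neither listed nor needed, are in the scene too. Leave any blue or purple look-alike of the jar alone.

How it is judged (in metres and radians):
On the way, in this order (a step that is already met when the one before it is completed fails the run):
1. the pad presses the jar into the V with at least 10 N while the fingers are off the jar (contact force between pad and jar above 10 N and contact force between the fingers and jar below 0.5 N), for 0.3 s.
2. with the jar clamped, the fingers have turned the lid down to its stop (within 0.06 rad) (value of joint jar_lid below 0.06 rad and contact force between the fingers and jar above 2 N and contact force between pad and jar above 5 N), for 0.1 s.
At the end, for the whole second after the job is handed in: After being fully down, the lid is 1.57 rad open (plus or minus 0.3) and still gripped (over 4 N, TCP within 20 mm of its axis); the pad still presses the jar (over 5 N), upright within 0.1 rad on the base plate in the V (axis 52 to 68 mm along clamp y) (value of joint jar_lid between 1.27 and 1.87 rad and not (velocity of joint jar_lid above 0.1 rad/s or velocity of joint jar_lid below -0.1 rad/s) and contact force between the fingers and jar above 4 N and horizontal distance between the grasp point and lid_top below 0.02 m and z of the grasp point in the frame of lid_top between -0.04 and 0.02 m and contact force between pad and jar above 5 N and angle between jar's own z axis and vertical below 0.1 rad and z of jar in the frame of clamp below 0.02 m and y of jar in the frame of clamp between 0.052 and 0.068 m); the arm keeps its last pose, push and grip.
It fails at once if the jar is tipped by more than 0.2 rad or lifted out of the clamp (more than 20 mm) (angle between jar's own z axis and vertical above 0.2 rad or z of jar in the frame of clamp above 0.03 m).
It fails at once if the second jar, the flask or the dish is shifted by more than 30 mm or knocked over (distance of any of spare_jar, flask, dish from where it was at the start of the episode above 0.03 m or angle between any of spare_jar, flask, dish's own z axis and vertical above 0.5 rad).
It also fails if it takes over 72 s, if anything falls off the work surface, if the arm or the gripper's body presses on something with over 40 N, if the wrist force passes 120 N, or if a joint passes its speed limit or range.

## Robot

A 6-joint arm with a two-finger parallel gripper is mounted at the origin on a cart in front of the work surface, level with it; the furniture and walls round the work are solid. World frame = base frame: x ahead of the robot, y to its left, z up, the work surface at z = 0. Lengths are in mm, angles in rad, forces in N, time in s.
With the tool pointing down it reaches from about 350 to 875 mm from the base axis. Payload 4.2 kg.
Tool frame: the origin (TCP) lies between the finger pads, 19 mm behind the fingertips; this is the grasp point; z points along the fingers, y is the line along which they close (so a half turn about z gives the same grasp; the last joint's range is limited). The gripper opens to 85 mm and grips with 20 to 120 N. Pads are 22 mm wide; open, the fingers measure 114 mm over their backs; the gripper's body (76 mm by 85 mm) begins 54 mm behind the grasp point. The pads swing forward as they close: fully open they stand 13 mm farther back than shut.
Start: joints at [1.536, 0.385, 0.008, 0, -1.194, -0.259], TCP at [180.962, 598.207, 250.012] pointing down, gripper open.
Joint ranges: [-3.14, 3.14], [-1.21, 2.06], [-1.07, 1.41], [-3.16, 2.05], [-2.99, -0.16], [-3.1, 3.1]. Speed limits (rad/s): [2.79, 2.79, 3.14, 3.14, 3.14, 3.14].

## Interface

Orientations are given as a unit quaternion [x, y, z, w].
In Python, from bench import arm gives the robot as it stands.
- The arm moves only by the shell command python3 -m pendant 'ROWS'. ROWS is JSON, a list of rows, each a list of 7 numbers: the shift along the tool's x, y, z in m, then the turn, a rotation vector about the tool's x, y, z in degrees, then the finger opening in m, from 0 to 0.0854. In form: [[x, y, z, wx, wy, wz, fingers], ...]. A call has 1 to 12 rows; each row shifts and turns the commanded pose from where the row before left it, along the tool's axes as they then stand; what a row does not reach is not made up. A row lasts 1/10 s, in which the tool goes at most 50 mm and 8.59 degrees, less where a joint would pass 70% of its speed; a pose out of reach is approached as far as the arm can. A call is refused whole if a number of a shift passes 0.05 or a number of a turn 8.59, either way. A call with a gripper value outside its range is refused whole. The fingers move at their own pace and stop on an object; the grip force is fixed at half the most. Time passes only in rows, so rows that do not move let the fingers close. It gives the time, the measured TCP pose, the force, the opening and the grip force at its end, in the units of the state.
- arm.read_state(): the state, without advancing time (a new reading comes with each control period).
- arm.get_image(name): name is "scene" or "top" or "wrist"; returns a dict with "image" (480x640x3 uint8, red, green, blue), "fx", "fy", "cx", "cy" (pixels), "k1" (the pictures are not rectified: a ray, as slopes to the right and down, at radius r is drawn at 1 + k1 r^2 times it, then the intrinsics apply), "xyz" and "rotation" of the camera in the world. Camera axes: x right, y down, z forward; pixel columns grow to the right and rows downward; lengths in mm; the calibration is good to about 2 mm. A picture is of the moment at which its call begins. There is no depth.
- arm.job_done(): hands the job in; it is judged then, once.
The state is a dict: "clock": time; "joints": joint angles; "joint_vel": joint speeds; "joint_efforts": joint torques, N m; "position": TCP position; "ee_rot": TCP orientation; "contact_force": force on the tool from outside, world axes, zero at the start; "wrist_torque": the same for the moment, N m; "gripper_width": finger opening in mm; "grasp_force": force on a finger pad.
Only numpy, scipy, OpenCV 4.12 (cv2) and the standard library are available. Lean on these libraries where they do the work, as an engineer would, in place of code of your own. Each camera call takes 0.05 s, during which the arm holds its last target. There are 200 camera calls.

## Working session

There is one attempt and no reset: what is moved stays moved. The work goes in short steps, Python scripts to look and compute and a shell command to move; the robot and the scene stay as the last step left them, time stands still between calls to the robot, and variables do not carry over. Pictures are saved under pics/ and viewed, at most 10 in all, crops included, and the job is handed in when it is done.

```bash
mkdir -p pics; python3 - <<'E'
from bench import arm
import cv2,json
s=arm.read_state();print(s)
for n in("scene","top"):
    d=arm.get_image(n);cv2.imwrite(f"pics/{n}1.png",d["image"][:,:,::-1])
    print(n,{k:v for k,v in d.items() if k!="image"})
E
```

```text
{'clock': 0.0, 'joints': array([ 1.53561975e+00,  3.85537847e-01,  6.60198110e-03, -5.32781002e-04,
       -1.19399905e+00, -2.58567364e-01]), 'joint_vel': array([-1.01245754e-03, -9.36021668e-04, -1.81256448e-03,  5.42003548e-06,
       -1.03590792e-03, -4.82855391e-04]), 'joint_efforts': array([ 2.10531198e-04, -3.92294168e+01,  1.88400006e+01,  4.18600693e+00,
       -4.65974532e-03,  3.01854861e-06]), 'position': array([180.79413595, 597.69512284, 248.91849349]), 'ee_rot': array([ 9.89218703e-01, -1.46441635e-01, -1.26867667e-04,  1.09022959e-03]), 'contact_force': array([-0.92091468,  0.39060575,  0.08435925]), 'wrist_torque': array([-0.02091636,  0.00955897, -0.01539821]), 'grasp_force': 0.0, 'gripper_width': 85.3583160693636}
scene {'fx': 581.6689999134901, 'fy': 581.6689999134901, 'cx': 310.47543867747845, 'cy': 244.0504317245338, 'k1': -0.037020840666511644, 'xyz': array([  50.68268772, -276.12996504,  897.82042803]), 'rotation': array([ 0.8783472 , -0.2731886 ,  0.1230412 , -0.37247154])}
top {'fx': 477.2324172630738, 'fy': 477.2324172630738, 'cx': 320.9155239651718, 'cy': 240.58856630727988, 'k1': 0.003642853834032647, 'xyz': array([103.41612063, 529.7512377 , 961.01471983]), 'rotation': array([-0.57752513,  0.78576245, -0.17926253,  0.13002708])}
```

View pics/scene1.png

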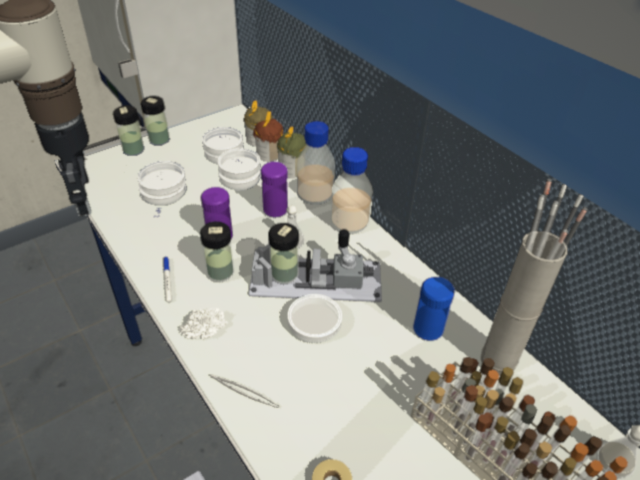

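View pics/top1.png

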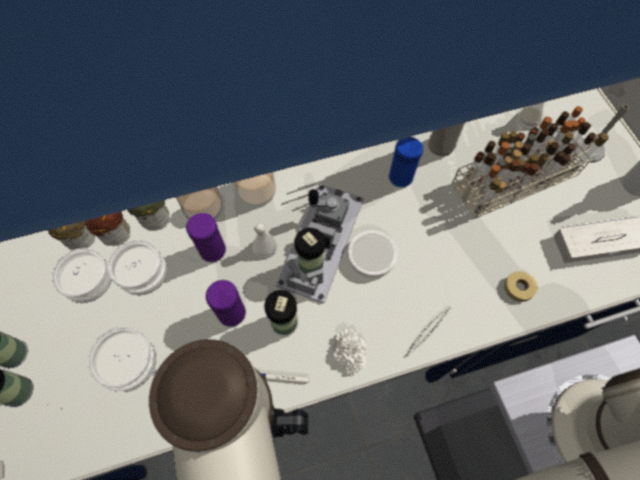

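Scene: the jar in the clamp has its lid at (285,236), the spare's lid is at (216,237), the knob is at (344,238), the flask at (292,217) and the dish at (315,317). Top: the clamped lid is at (311,243), the knob at (314,197), the spare's lid at (281,306), the flask at (262,240) and the dish at (371,253).
Look-alikes of the jar in the top view: spare (281,306), two far jars (5,350) and (12,387), purple (206,238) and (226,303), blue (405,163). I choose the lid at (311,243), because it is the one in the clamp between the jaws.

```bash
cat > h.py <<'E'
import numpy as np,cv2
from scipy.spatial.transform import Rotation as R
def pars(d):
    K=np.array([[d["fx"],0,d["cx"]],[0,d["fy"],d["cy"]],[0,0,1]]);return K,np.array([d["k1"],0,0,0.]),R.from_quat(d["rotation"]).as_matrix(),np.array(d["xyz"])
def ray(d,px):
    K,D,M,c=pars(d);u=cv2.undistortPoints(np.array([[px]],float),K,D)[0,0];v=M@[u[0],u[1],1];return c,v/np.linalg.norm(v)
def atz(d,px,z):
    c,v=ray(d,px);return c+v*(z-c[2])/v[2]
def proj(d,p):
    K,D,M,c=pars(d);return cv2.projectPoints(((np.atleast_2d(p)-c)@M)[:,None],np.zeros(3),np.zeros(3),K,D)[0][:,0]
E
python3 - <<'E'
from bench import arm
from h import *
t=arm.get_image("top");s=arm.get_image("scene")
for n,pt,ps,z in[("lid",(311,241),(285,233),134),("spare",(281,304),(216,235),124),("knob",(313,197),(344,238),100)]:
    print(n,atz(t,pt,z).round(),atz(s,ps,z).round())
for p in[(323,186),(362,197),(322,300),(280,285)]:print(atz(t,p,10).round())
for n,d,(x,y) in(("top",t,(320,242)),("scene",s,(315,265))):
    c=d["image"][y-64:y+64,x-80:x+80,::-1];cv2.imwrite(f"pics/crop_{n}.png",cv2.resize(c,None,fx=4.5,fy=4.5,interpolation=cv2.INTER_CUBIC))
a=cv2.imread("pics/crop_top.png");b=cv2.imread("pics/crop_scene.png")
cv2.imwrite("pics/both.png",cv2.resize(np.hstack([a,b])[:, :],(800,320)) if 0 else a)
E
```

```text
lid [485. 428. 134.] [491. 425. 134.]
spare [384. 516. 124.] [382. 504. 124.]
knob [598. 390. 100.] [600. 377. 100.]
[671. 344.  10.]
[616. 267.  10.]
[405. 430.  10.]
[464. 505.  10.]
```

View pics/crop_top.png

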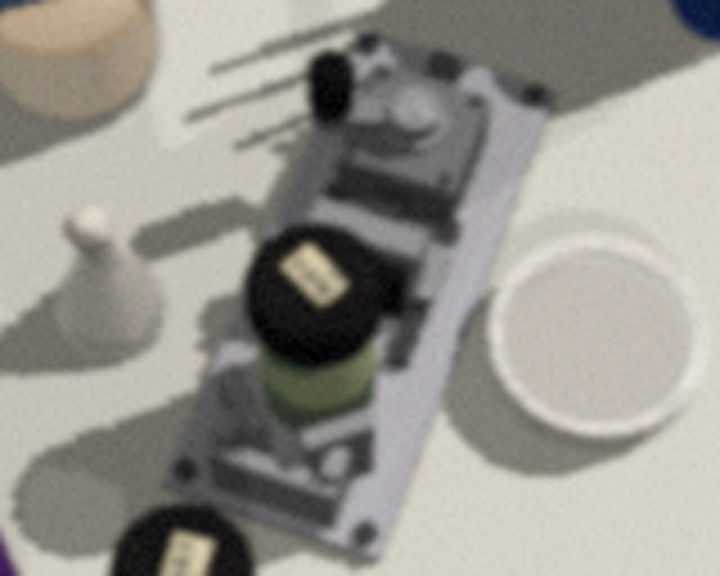

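View pics/crop_scene.png

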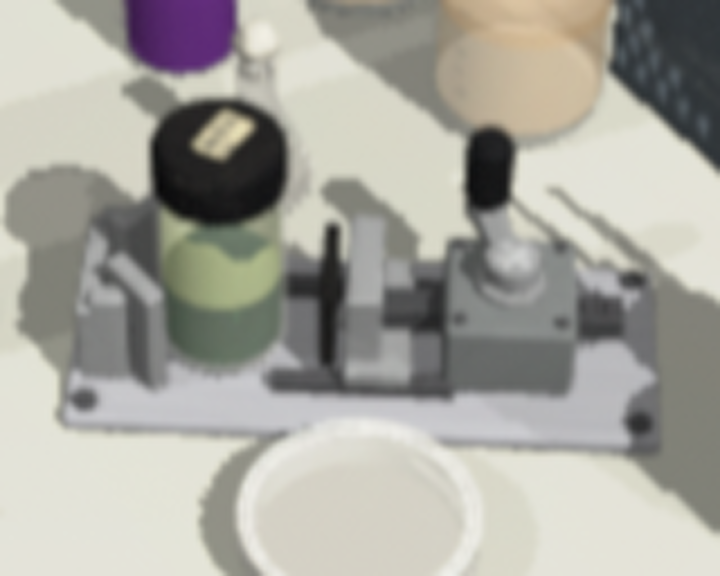

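```bash
cat > fit.py <<'E'
from bench import arm
from h import *
from scipy.optimize import least_squares
t=arm.get_image("top");s=arm.get_image("scene")
ot=np.array([240,178]);os_=np.array([235,201])
C=[(55,-150,10),(-55,-150,10),(-55,120,10),(55,120,10)]
T=[(365,35),(553,97),(380,567),(163,490)];S=[(645,262),(657,452),(60,428),(97,210)]
T=np.array(T+[(330,87),(313,285)])/4.5+ot-.4;S=np.array(S+[(490,167),(220,143)])/4.5+os_-.4
def pts(p):
    x,y,a,c,j=p;b=np.pi/4-c   # knob direction, clamp frame (cw)
    L=np.array(C+[(40*np.cos(b),-80+40*np.sin(b),86),(0,j,134)],float)
    return R.from_euler('z',a).apply(L)+[x,y,0]
def f(p):
    P=pts(p);return np.r_[(proj(t,P)-T).ravel(),(proj(s,P)-S).ravel()]
r=least_squares(f,[540,385,.91,.3,55],x_scale=[10,10,.1,.1,5],loss='soft_l1')
print(r.x);print(r.fun.reshape(2,-1,2).round(1).tolist())
print("jar,knob,axis",pts(r.x)[-1],pts(r.x)[-2],R.from_euler('z',r.x[2]).apply([0,-80,86])+[r.x[0],r.x[1],0])
E
python3 fit.py
```

```text
[526.46348347 399.17498644   0.91958249   0.56041285  48.97050839]
[[[-2.0, -1.4], [1.0, -1.3], [-0.1, -0.4], [-0.9, -0.4], [0.1, -0.4], [0.9, -0.7]], [[0.3, 2.3], [-0.1, -1.0], [-1.4, -1.1], [-3.4, 8.9], [-0.2, 1.3], [-1.0, -0.0]]]
jar,knob,axis [487.51485734 428.85857138 134.        ] [606.62896082 387.10406471  86.        ] [590.09137284 350.68280466  86.        ]
```

```bash
python3 - <<'E'
from bench import arm
from h import *
t=arm.get_image("top");s=arm.get_image("scene")
print("bottle base",atz(t,(257,195),0),atz(s,(352,218),0))
b=atz(s,(352,215),0)
for z in(120,160,200,240):print(z,proj(s,[b[0],b[1],z]))
E
```

```text
bottle base [699.0859049  496.93186007   0.        ] [7.25908563e+02 5.03074536e+02 1.13686838e-13]
120 [[355.34389861 174.03685095]]
160 [[356.55155071 159.19897005]]
200 [[357.81034724 143.70754076]]
240 [[359.12337609 127.52108851]]
```

```bash
python3 -m pendant '[[0.02,0.003,0,0,0,0,0.085],[0.04,0.007,0,0,0,0,0.085],[0.041,0.007,0,0,0,0,0.085],[0.041,0.007,0,0,0,0,0.085],[0.041,0.007,0,0,0,0,0.085],[0.041,0.007,0,0,0,0,0.085],[0.041,0.007,0,0,0,0,0.085],[0.041,0.007,0,0,0,0,0.085],[0.041,0.007,0,0,0,0,0.07],[0.041,0.007,0,0,0,0,0.06],[0.04,0.006,0,0,0,0,0.06],[0.02,0.003,0,0,0,0,0.06]]' && python3 - <<'E'
from bench import arm
from h import *
import pickle
s=arm.read_state();print(s['position'],s['ee_rot'],s['joints'],s['contact_force'])
d=arm.get_image("wrist");cv2.imwrite("pics/w1.png",d["image"][:,:,::-1]);pickle.dump(d,open("w1.pkl","wb"))
print(d['xyz'],d['rotation'],d['fx'],proj(d,[[606.6,387,106],[590,350.7,66],[487.5,428.9,134]]))
E
```

```text
clock: 1.6
position: [590.7, 394.6, 249.4]
ee_rot: [0.989, -0.148, 0.0, 0.0]
contact_force: [0.2, -0.7, -0.2]
gripper_width: 60.2
grasp_force: 0.0
[590.6615985  394.64456206 249.43261052] [ 9.89018895e-01 -1.47788816e-01  1.11590034e-05  3.00989032e-04] [ 8.16062502e-01  5.33851868e-01  2.49027082e-01  3.76534013e-04
 -1.28645349e+00  4.57963772e-01] [ 0.21152849 -0.66079684 -0.17907652]
[666.63288793 371.30706848 373.0164332 ] [-0.58707434  0.79412186  0.12614917 -0.09381146] 376.8958890552892 [[325.35638926 205.72242429]
 [372.61987298 200.91624325]
 [318.43396952 377.31036446]]
```

View pics/w1.png

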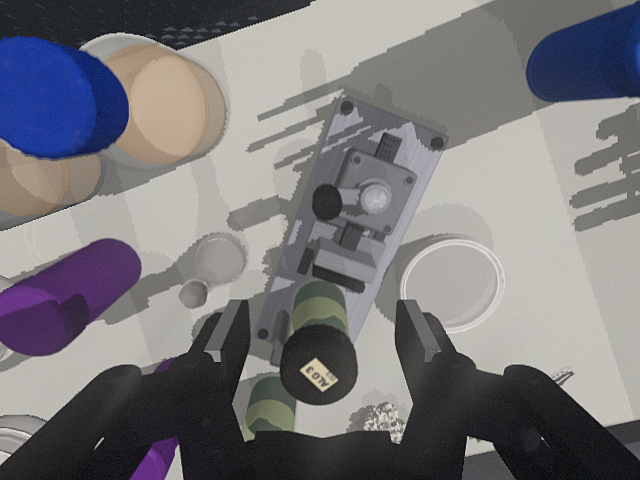

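Wrist view: knob top is at (326,202), crank cap at (375,197) and lid top centre near (318,372). That is within about 4 px of the fit. I'll refine the fit with this view.

```bash
python3 - <<'E'
from h import *
import pickle
d=pickle.load(open("w1.pkl","rb"))
print(atz(d,(326.5,202),106),atz(d,(375,196),66),atz(d,(318,371),134))
for p in((336,93),(449,141)):print(atz(d,p,10))
a=.9196
print(proj(d,R.from_euler('z',a).apply([[55,-150,10],[-55,-150,10]])+[526.5,399.2,0]))
g=cv2.cvtColor(d["image"],cv2.COLOR_RGB2GRAY)[170:235,295:350]
m=(g<45).astype(np.uint8);print(cv2.connectedComponentsWithStats(m)[2:])
E
```

```text
[608.98718627 385.41227425 106.        ] [593.42563756 347.77804394  66.        ] [492.97460647 427.54571638 134.        ]
[681.0597722  353.51461627  10.        ]
[610.10393384 264.75292348  10.        ]
[[338.19410134  94.67468682]
 [448.74880052 138.41568596]]
(array([[   0,    0,   55,   65, 3316],
       [  26,   15,   21,   23,   87],
       [  22,   18,    2,    2,    4],
       [  23,   20,    7,    8,   17],
       [  19,   22,    3,    5,    6],
       [  32,   22,    1,    2,    2],
       [  37,   25,    1,    1,    1],
       [  18,   27,    1,    1,    1],
       [  22,   26,    1,    1,    1],
       [  31,   27,    2,    2,    2],
       [  18,   29,    1,    1,    1],
       [  23,   28,    1,    1,    1],
       [  25,   29,    1,    1,    1],
       [  27,   28,    1,    1,    1],
       [  33,   29,    1,    1,    1],
       [  35,   29,    2,    2,    2],
       [  18,   31,    3,    3,    5],
       [  21,   31,    1,    1,    1],
       [  27,   30,    1,    1,    1],
       [  29,   30,    2,    2,    3],
       [  33,   31,    1,    2,    2],
       [  26,   
[... 1737 characters left out ...]
      [39.        , 33.        ],
       [21.51515152, 40.90909091],
       [22.        , 34.        ],
       [29.        , 34.        ],
       [39.        , 35.        ],
       [24.5       , 37.5       ],
       [29.        , 36.5       ],
       [31.        , 37.83333333],
       [38.        , 37.        ],
       [21.        , 38.        ],
       [23.        , 39.        ],
       [27.        , 39.        ],
       [35.        , 38.        ],
       [39.        , 39.75      ],
       [37.91489362, 44.5106383 ],
       [33.        , 40.5       ],
       [30.        , 42.        ],
       [39.        , 43.        ],
       [27.5       , 45.5       ],
       [27.66666667, 48.        ]]))
```

```bash
python3 -m pendant '[[0.0195,0.003,0.03,0,0,0,0.04],[0,0,0.03,0,0,0,0.04],[0,0,0.03,0,0,0,0.04],[0,0,0.03,0,0,0,0.04],[0,0,0.02,0,0,0,0.04],[0,0,0.012,0,0,0,0.04],[0,0,0.005,0,0,0,0.04],[0,0,0,0,0,0,0.04]]' && python3 -m pendant '[[0,0,0,0,0,0,0.015],[0,0,0,0,0,0,0.015],[0,0,0,0,0,0,0.015],[0,0,0,0,0,0,0.015],[0,0,0,0,0,0,0.015]]'; python3 - <<'E'
from bench import arm
from h import *
s=arm.read_state();print(s['position'],s['joints'])
d=arm.get_image("wrist");cv2.imwrite("pics/w2.png",d["image"][:,:,::-1])
E
```

```text
clock: 2.45
position: [605.9, 388.3, 93.0]
ee_rot: [0.989, -0.146, 0.0, 0.0]
contact_force: [-0.0, 1.0, 0.2]
gripper_width: 39.9
grasp_force: 0.0
clock: 2.95
position: [605.6, 387.0, 94.8]
ee_rot: [0.989, -0.146, -0.0, 0.001]
contact_force: [-2.2, -4.8, 3.8]
gripper_width: 20.9
grasp_force: 59.0
[605.6117071  386.96860377  94.79951762] [ 7.93097108e-01  6.64708082e-01  8.35977676e-02  8.69718604e-04
 -9.91252843e-01  4.83208295e-01]
```

View pics/w2.png

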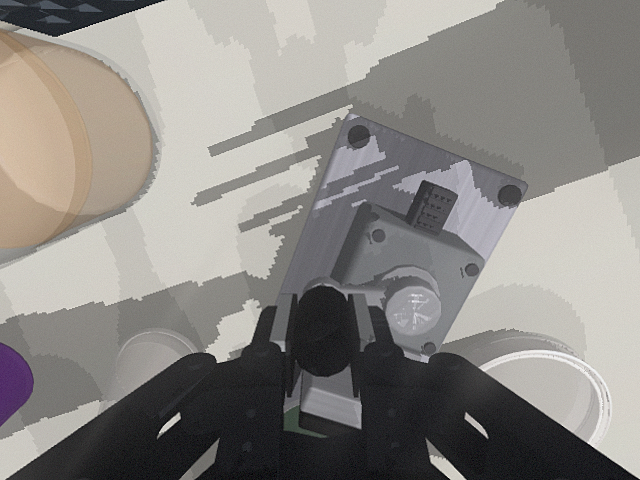

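Wrist view: the knob at (322,330) is between the pads, sitting slightly forward (about 3 mm). I'll regrip 3 mm further forward.

```bash
python3 -m pendant '[[0,0,0,0,0,0,0.035],[0,0,0,0,0,0,0.035],[0.003,0,0.001,0,0,0,0.035],[0,0,0,0,0,0,0.015],[0,0,0,0,0,0,0.015],[0,0,0,0,0,0,0.015],[0,0,0,0,0,0,0.015]]'; cat > crank.py <<'E'
import numpy as np
from bench import arm
from scipy.spatial.transform import Rotation as R
import sys
# usage: cumulative crank from current angle; prints tool deltas per 0.1 s row
s=arm.read_state();A=np.array([592,349.5]);p=s['position'][:2]
M=R.from_quat(s['ee_rot']).as_matrix()
v=p-A;r=np.hypot(*v);th=np.arctan2(v[1],v[0]);crank=np.pi/4-(th-.9196)
print("pos",s['position'],"r",r,"crank",crank,"F",s['contact_force'])
step=float(sys.argv[1]);n=int(sys.argv[2])
q=v*1.0
for i in range(n):
    t=th-step*(i+1);w=40*np.array([np.cos(t),np.sin(t)]) 
    d=M.T@np.r_[w-q,0];q=w;print(np.round(d/1000,4)[:2].tolist())
# tangential (cw) and radial force on tool
F=s['contact_force'][:2];tan=np.array([np.sin(th),-np.cos(th)]);print("Ftan",F@tan,"Frad",F@v/r)
E
python3 crank.py 0.12 12
```

```text
clock: 3.7
position: [608.5, 386.1, 92.4]
ee_rot: [0.989, -0.146, -0.0, 0.001]
contact_force: [-0.9, -4.8, 4.3]
gripper_width: 20.8
grasp_force: 59.0
pos [608.4641836  386.08198571  92.37660405] r 40.11621892034616 crank 0.5571078197248498 F [-0.91508888 -4.80989512  4.25672026]
[0.0047, 0.001]
[0.0046, 0.0015]
[0.0044, 0.002]
[0.0041, 0.0025]
[0.0038, 0.003]
[0.0034, 0.0034]
[0.0029, 0.0038]
[0.0025, 0.0041]
[0.002, 0.0044]
[0.0014, 0.0046]
[0.0009, 0.0047]
[0.0003, 0.0048]
Ftan 1.1395697092465664 Frad -4.761707635639967
```

```bash
python3 -m pendant '[[0.0047,0.001,0,0,0,0,0.015],[0.0046,0.0015,0,0,0,0,0.015],[0.0044,0.002,0,0,0,0,0.015],[0.0041,0.0025,0,0,0,0,0.015]]'; python3 crank.py 0.12 12
```

```text
clock: 4.1
position: [622.1, 377.5, 92.5]
ee_rot: [0.989, -0.146, -0.001, -0.001]
contact_force: [-7.3, 3.6, 5.1]
gripper_width: 21.0
grasp_force: 59.1
pos [622.06521142 377.54010207  92.45696288] r 41.11160738463888 crank 0.9544382937887534 F [-7.33007473  3.5718485   5.06172149]
[0.0034, 0.0036]
[0.0036, 0.0031]
[0.0032, 0.0035]
[0.0028, 0.0039]
[0.0023, 0.0042]
[0.0018, 0.0044]
[0.0013, 0.0046]
[0.0007, 0.0047]
[0.0001, 0.0048]
[-0.0005, 0.0048]
[-0.001, 0.0047]
[-0.0016, 0.0045]
Ftan -7.611583294422936 Frad -2.9243626658649866
```

```bash
python3 -m pendant '[[0.0038,0.003,0,0,0,0,0.015],[0.0034,0.0034,0,0,0,0,0.015],[0.0029,0.0038,0,0,0,0,0.015],[0.0025,0.0041,0,0,0,0,0.015],[0.002,0.0044,0,0,0,0,0.015],[0.0014,0.0046,0,0,0,0,0.015],[0.0009,0.0047,0,0,0,0,0.015],[0.0003,0.0048,0,0,0,0,0.015]]'; python3 crank.py 0.1 10
```

```text
clock: 4.9
position: [634.1, 344.2, 92.9]
ee_rot: [0.989, -0.145, 0.005, -0.006]
contact_force: [6.8, 7.2, -3.3]
gripper_width: 20.8
grasp_force: 58.8
pos [634.11407398 344.22730087  92.86784822] r 42.442862568623 crank 1.829550475224181 F [ 6.80559428  7.23885161 -3.27927565]
[-0.0019, 0.0044]
[0.0001, 0.004]
[-0.0003, 0.004]
[-0.0007, 0.0039]
[-0.0011, 0.0038]
[-0.0015, 0.0037]
[-0.0019, 0.0035]
[-0.0022, 0.0033]
[-0.0025, 0.0031]
[-0.0028, 0.0028]
Ftan -8.02823755421622 Frad 5.853587606974181
```

```bash
sed -i 's/592,349.5/594,349.5/' crank.py; python3 -m pendant '[[0.0008,0.0038,0,0,0,0,0.015],[0.0002,0.0037,0,0,0,0,0.015],[-0.001,0.0038,0,0,0,0,0.015],[-0.0014,0.0037,0,0,0,0,0.015]]'; python3 crank.py 0.1 10
```

```text
clock: 5.3
position: [629.5, 329.3, 92.9]
ee_rot: [0.989, -0.146, 0.005, -0.005]
contact_force: [10.1, 3.7, -3.7]
gripper_width: 21.5
grasp_force: 58.8
pos [629.48819062 329.25462033  92.85803897] r 40.85690971689718 crank 2.2234305388146796 F [10.05574824  3.65124566 -3.67768474]
[-0.0019, 0.0037]
[-0.0015, 0.0037]
[-0.0018, 0.0036]
[-0.0022, 0.0034]
[-0.0025, 0.0031]
[-0.0028, 0.0029]
[-0.0031, 0.0026]
[-0.0033, 0.0022]
[-0.0035, 0.0019]
[-0.0037, 0.0015]
Ftan -8.154276606557953 Frad 6.925131088916228
```

```bash
python3 -m pendant '[[-0.0012,0.0037,0,0,0,0,0.015],[-0.0018,0.0035,0,0,0,0,0.015]]';python3 crank.py 0.1 1; python3 -m pendant '[[-0.0025,0.0031,0,0,0,0,0.015],[-0.0028,0.0029,0,0,0,0,0.015]]'; python3 crank.py 0.1 6
```

```text
clock: 5.5
position: [624.8, 322.4, 92.8]
ee_rot: [0.989, -0.146, 0.005, -0.005]
contact_force: [10.0, 3.2, -4.9]
gripper_width: 21.5
grasp_force: 58.9
pos [624.79270403 322.39205836  92.83415442] r 41.02476229796221 crank 2.426842630447847 F [10.02955864  3.15484989 -4.88326452]
[-0.0028, 0.0031]
Ftan -8.995226994810293 Frad 5.443437855591416
clock: 5.7
position: [618.5, 316.6, 92.9]
ee_rot: [0.989, -0.146, 0.005, -0.004]
contact_force: [13.6, -2.1, -4.4]
gripper_width: 21.1
grasp_force: 58.9
pos [618.45545127 316.59198665  92.86162656] r 41.00007853083432 crank 2.6366945332844587 F [13.5825517  -2.14506766 -4.43281896]
[-0.0033, 0.0025]
[-0.0028, 0.0028]
[-0.0031, 0.0025]
[-0.0033, 0.0022]
[-0.0035, 0.0019]
[-0.0037, 0.0015]
Ftan -9.622327795169165 Frad 9.823331097307706
```

```bash
python3 -m pendant '[[-0.0025,0.003,0,0,0,0,0.015],[-0.0033,0.0022,0,0,0,0,0.015]]';python3 crank.py 0.1 1; python3 -m pendant '[[-0.0035,0.0019,0,0,0,0,0.015],[0,0,0,0,0,0,0.015]]'; python3 crank.py 0.1 4
```

```text
clock: 5.9
position: [611.7, 312.5, 92.9]
ee_rot: [0.989, -0.146, 0.006, -0.003]
contact_force: [14.4, -3.9, -4.4]
gripper_width: 21.4
grasp_force: 58.9
pos [611.66676767 312.5230586   92.85677567] r 40.98059144720974 crank 2.830082028213321 F [14.4170985  -3.90940684 -4.44519072]
[-0.0037, 0.0018]
Ftan -11.323253457647334 Frad 9.74269583116617
clock: 6.1
position: [608.0, 310.9, 92.9]
ee_rot: [0.989, -0.146, 0.006, -0.003]
contact_force: [15.1, -5.0, -5.2]
gripper_width: 21.1
grasp_force: 59.0
pos [607.95443846 310.93736535  92.85972293] r 41.0097932636958 crank 2.928589537429309 F [15.07789135 -5.02179306 -5.22462526]
[-0.0039, 0.0014]
[-0.0035, 0.0019]
[-0.0037, 0.0015]
[-0.0038, 0.0011]
Ftan -12.469385294461423 Frad 9.85269726953077
```

```bash
python3 -m pendant '[[-0.0037,0.0015,0,0,0,0,0.015],[-0.002,0.0007,0,0,0,0,0.015],[0,0,0,0,0,0,0.015]]';python3 crank.py 0.1 1
```

```text
clock: 6.4
position: [602.9, 309.6, 92.9]
ee_rot: [0.989, -0.146, 0.006, -0.002]
contact_force: [17.0, -7.0, -5.3]
gripper_width: 21.2
grasp_force: 59.0
pos [602.86150528 309.59395308  92.90668976] r 40.87809751924023 crank 3.0572808901074087 F [16.99269969 -7.00076805 -5.32264639]
[-0.004, 0.001]
Ftan -15.071007843041306 Frad 10.517952212865994
```

```bash
python3 -m pendant '[[0.003,-0.001,0,0,0,0,0.015],[0.003,-0.001,0,0,0,0,0.04],[0,0,0,0,0,0,0.04],[0,0,0,0,0,0,0.045],[0,0,-0.01,0,0,0,0.045],[0,0,-0.03,0,0,0,0.045],[0,0,-0.04,0,0,0,0.045],[0,0,-0.04,0,0,0,0.085],[0,0,-0.035,0,0,0,0.085]]';python3 crank.py 0.1 1; python3 - <<'E'
from bench import arm
from h import *
import pickle
d=arm.get_image("wrist");cv2.imwrite("pics/w3.png",d["image"][:,:,::-1]);pickle.dump(d,open("w3.pkl","wb"))
print(proj(d,[[594,349.5,60],[482.7,434.4,134]]))
E
```

```text
clock: 7.3
position: [602.4, 311.0, 250.5]
ee_rot: [0.989, -0.146, 0.001, -0.001]
contact_force: [0.7, 0.2, -0.2]
gripper_width: 72.3
grasp_force: 0.0
pos [602.40340685 311.04097588 250.52823467] r 39.366404239089235 crank 3.0606726544921026 F [ 0.74539935  0.22600829 -0.16352458]
[-0.0033, 0.0023]
Ftan -0.7764633791402129 Frad -0.06168113291204688
[[283.0085931  234.87715399]
 [216.48990298 421.36150933]]
```

View pics/w3.png

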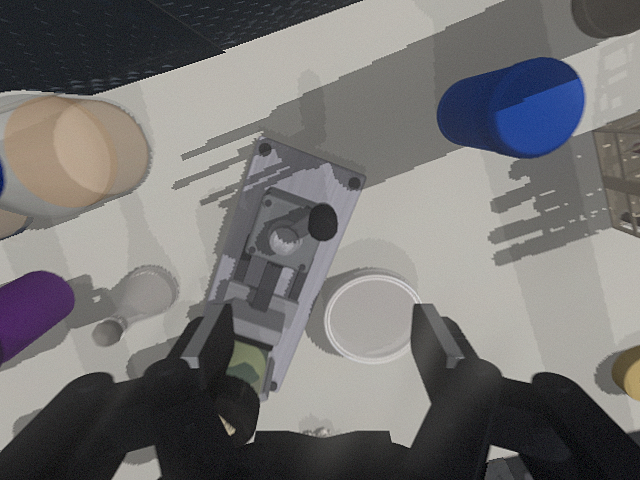

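```bash
python3 -m pendant '[[-0.02,-0.011,0,0,0,0,0.085],[-0.036,-0.02,0,0,0,0,0.085],[-0.036,-0.02,0,0,0,0,0.085],[-0.036,-0.02,0,0,0,0,0.085],[-0.02,-0.0115,0,0,0,0,0.085],[0,0,0,0,0,0,0.085],[0,0,0,0,0,0,0.085]]'; python3 - <<'E'
from bench import arm
from h import *
import pickle
d3=pickle.load(open("w3.pkl","rb"));print("knob",atz(d3,(322.5,222),106),"cap",atz(d3,(286,236),64))
d=arm.get_image("wrist");cv2.imwrite("pics/w4.png",d["image"][:,:,::-1]);pickle.dump(d,open("w4.pkl","wb"))
s=arm.read_state();print(s['joints'],s['position'],proj(d,[[484,433,134]]))
E
```

```text
clock: 8.05
position: [484.2, 432.9, 247.6]
ee_rot: [0.989, -0.146, 0.0, -0.0]
contact_force: [0.8, 0.1, -0.0]
gripper_width: 84.8
grasp_force: 0.0
knob [607.33876789 309.38170784 106.        ] cap [593.36254159 346.56658775  64.        ]
[ 9.76828475e-01  4.27917039e-01  6.89987237e-02  1.40313525e-04
 -1.21138472e+00  3.00483293e-01] [484.75589758 432.21989317 247.42300671] [[321.7728778  242.05073643]]
```

View pics/w4.png

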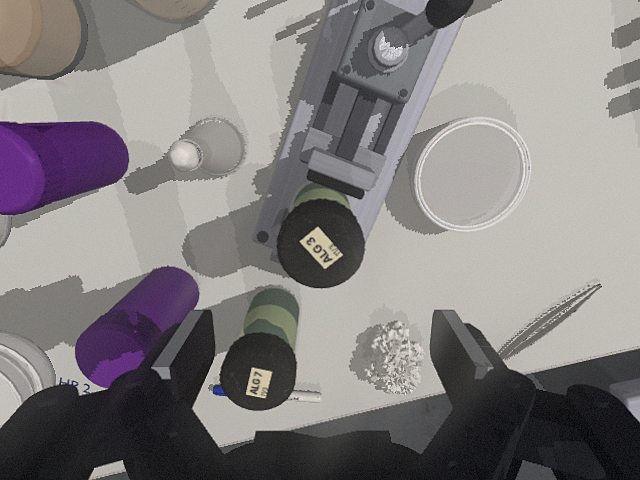

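Wrist view: the lid's top face is centred at about (320.5,244.5), within 3 px of the prediction. The spare lid is at (259,371), clear of the fingers' sweep.

```bash
python3 - <<'E'
from bench import arm
from h import *
import pickle
d=pickle.load(open("w4.pkl","rb"));p=atz(d,(320.5,244.5),134);s=arm.read_state()
print(p, R.from_quat(s['ee_rot']).inv().apply(p-s['position']))
print("spare",atz(d,(259,370),124))
E
```

```text
[482.59883431 434.30764584 134.        ] [ -2.69952132  -1.32556641 113.42286165]
spare [394.6399424  510.84341528 124.        ]
```

```bash
python3 -m pendant '[[-0.0025,-0.0013,0.015,0,0,0,0.085],[0,0,0.03,0,0,0,0.085],[0,0,0.03,0,0,0,0.085],[0,0,0.025,0,0,0,0.085],[0,0,0.012,0,0,0,0.085],[0,0,0.004,0,0,0,0.085],[0,0,0,0,0,0,0.085]]' && python3 -m pendant '[[0,0,0,0,0,0,0.05],[0,0,0,0,0,0,0.05],[0,0,0,0,0,0,0.05],[0,0,0,0,0,0,0.05],[0,0,0,0,0,0,0.05]]'; cat > st.py <<'E'
from bench import arm
import numpy as np
s=arm.read_state();q=s['joints'];x=s['ee_rot']
print("pos",s['position'].round(1),"yaw",round(2*np.degrees(np.arctan2(x[1],x[0])),1),"q",q.round(3),"F",s['contact_force'].round(1),"T",s['wrist_torque'].round(2),"grip",s['grasp_force'],s['gripper_width'])
E
python3 st.py
```

```text
clock: 8.8
position: [483.5, 434.2, 131.4]
ee_rot: [0.989, -0.147, 0.0, -0.0]
contact_force: [-0.1, 0.0, 0.5]
gripper_width: 85.0
grasp_force: 0.0
clock: 9.3
position: [483.3, 434.5, 133.4]
ee_rot: [0.989, -0.146, 0.001, -0.001]
contact_force: [-0.8, -1.8, 6.0]
gripper_width: 57.2
grasp_force: 62.9
pos [483.3 434.5 133.4] yaw -16.8 q [ 0.981  0.521 -0.08   0.001 -0.968  0.296] F [-0.8 -1.8  6. ] T [-0.56  0.32 -0.03] grip 62.929492122202646 57.166843451811175
```

```bash
python3 -m pendant '[[0,0,0,0,0,4,0.05],[0,0,0,0,0,6,0.05],[0,0,0,0,0,6,0.05],[0,0,0,0,0,6,0.05],[0,0,0,0,0,6,0.05]]'; python3 st.py;python3 -m pendant '[[0,0,0,0,0,6,0.05],[0,0,0,0,0,6,0.05],[0,0,0,0,0,6,0.05],[0,0,0,0,0,6,0.05]]'; python3 st.py
```

```text
clock: 9.8
position: [482.5, 433.0, 133.3]
ee_rot: [0.924, -0.383, 0.0, 0.001]
contact_force: [-4.2, -5.4, 7.9]
gripper_width: 57.0
grasp_force: 63.0
pos [482.5 433.  133.3] yaw -45.0 q [ 0.981  0.52  -0.081  0.001 -0.972 -0.197] F [-4.2 -5.4  7.9] T [-1.53  1.02  0.07] grip 62.982419456820935 57.04951316803868
clock: 10.2
position: [481.4, 432.2, 133.3]
ee_rot: [0.824, -0.567, 0.0, 0.002]
contact_force: [-6.6, -5.7, 10.8]
gripper_width: 57.0
grasp_force: 63.2
pos [481.4 432.2 133.3] yaw -69.0 q [ 0.981  0.52  -0.082  0.    -0.974 -0.616] F [-6.6 -5.7 10.8] T [-1.74  2.05  0.13] grip 63.20926450600382 57.00285200497583
```

```bash
python3 -m pendant '[[0.0012,0.0026,-0.0012,0,0,0,0.05],[0,0,0,0,0,5,0.05],[0,0,0,0,0,5,0.05],[0,0,0,0,0,5,0.05]]'; python3 st.py;python3 -m pendant '[[0,0,0,0,0,5,0.05],[0,0,0,0,0,5,0.05],[0,0,0,0,0,5,0.05]]'; python3 st.py
```

```text
clock: 10.6
position: [480.1, 431.7, 133.4]
ee_rot: [0.743, -0.669, -0.0, 0.001]
contact_force: [-5.0, -3.0, 5.7]
gripper_width: 57.0
grasp_force: 65.1
pos [480.1 431.7 133.4] yaw -84.0 q [ 0.982  0.516 -0.088 -0.    -0.968 -0.877] F [-5.  -3.   5.7] T [-0.74  1.32  0.12] grip 65.06781744828913 56.96711094180416
clock: 10.9
position: [479.2, 431.8, 133.4]
ee_rot: [-0.65, 0.76, 0.0, -0.001]
contact_force: [-6.2, -2.5, 5.6]
gripper_width: 56.7
grasp_force: 65.1
pos [479.2 431.8 133.4] yaw 261.0 q [ 0.983  0.516 -0.088 -0.002 -0.969 -1.139] F [-6.2 -2.5  5.6] T [-0.49  2.14  0.14] grip 65.13013421441428 56.66458313825086
```

```bash
python3 -m pendant '[[0.001,0.0018,-0.001,0,0,4,0.05],[0,0.0003,0,0,0,5,0.05],[0,0.0003,0,0,0,5,0.05]]'; python3 st.py;python3 -m pendant '[[0,0.0003,0,0,0,5,0.05],[0,0.0003,0,0,0,5,0.05],[0,0.0003,0,0,0,5,0.05]]'; python3 st.py
```

```text
clock: 11.2
position: [477.8, 431.9, 133.5]
ee_rot: [-0.552, 0.834, 0.0, 0.0]
contact_force: [-1.3, -0.4, -0.4]
gripper_width: 56.9
grasp_force: 65.1
pos [477.8 431.9 133.5] yaw 247.0 q [ 9.850e-01  5.130e-01 -9.300e-02 -1.000e-03 -9.640e-01 -1.386e+00] F [-1.3 -0.4 -0.4] T [-0.06  0.48  0.08] grip 65.1024112617597 56.8924368493172
clock: 11.5
position: [476.6, 432.2, 133.4]
ee_rot: [-0.44, 0.898, -0.0, -0.0]
contact_force: [-3.3, -1.2, 1.3]
gripper_width: 57.0
grasp_force: 65.6
pos [476.6 432.2 133.4] yaw 232.3 q [ 0.987  0.512 -0.094 -0.    -0.965 -1.646] F [-3.3 -1.2  1.3] T [-0.08  0.87  1.01] grip 65.57540041976608 56.995129074713596
```

```bash
python3 -m pendant '[[0,0,0,0,0,1.5,0.05],[0,0,0,0,0,0,0.05],[0,0,0,0,0,0,0.05]]'; python3 st.py
```

```text
clock: 11.8
position: [476.6, 432.2, 133.4]
ee_rot: [-0.429, 0.903, 0.0, -0.0]
contact_force: [-4.9, -0.0, 2.1]
gripper_width: 56.6
grasp_force: 65.6
pos [476.6 432.2 133.4] yaw 230.8 q [ 9.870e-01  5.120e-01 -9.400e-02 -1.000e-03 -9.650e-01 -1.671e+00] F [-4.9 -0.   2.1] T [0.08 1.78 0.88] grip 65.62145719653927 56.587089050094846
```

```bash
python3 -m pendant '[[0,-0.0004,0,0,0,-6,0.05],[0,-0.0004,0,0,0,-6,0.05],[0,-0.0004,0,0,0,-6,0.05],[0,-0.0004,0,0,0,-6,0.05],[0,-0.0004,0,0,0,-6,0.05],[0,-0.0004,0,0,0,-6,0.05],[0,-0.0004,0,0,0,-6,0.05]]'; python3 st.py
```

```text
clock: 12.5
position: [479.6, 431.3, 133.4]
ee_rot: [0.724, -0.69, -0.001, -0.0]
contact_force: [-3.9, -0.5, 3.2]
gripper_width: 56.7
grasp_force: 65.2
pos [479.6 431.3 133.4] yaw -87.2 q [ 0.982  0.515 -0.09  -0.002 -0.966 -0.932] F [-3.9 -0.5  3.2] T [ 0.1  1.4 -0.1] grip 65.232589939842 56.725198373573235
```

```bash
python3 -m pendant '[[0,-0.0004,0,0,0,-6,0.05],[0,-0.0004,0,0,0,-6,0.05],[0,-0.0004,0,0,0,-6,0.05],[0,-0.0004,0,0,0,-6,0.05],[0,-0.0004,0,0,0,-6,0.05],[0,-0.0004,0,0,0,-6,0.05],[0,-0.0004,0,0,0,-6,0.05],[0,-0.0004,0,0,0,-5,0.05],[0,0,0,0,0,0,0.05],[0,0,0,0,0,0,0.05],[0,0,0,0,0,0,0.05]]'; python3 st.py; python3 - <<'E'
from bench import arm
import cv2
for n in ("scene","wrist"):
    d=arm.get_image(n);i=d["image"][:,:,::-1]
    cv2.imwrite("pics/f_%s.png"%n,cv2.resize(i[180:310,200:400],None,fx=4,fy=4) if n=="scene" else i)
E
```

```text
clock: 13.6
position: [482.7, 432.7, 133.4]
ee_rot: [0.938, -0.345, -0.0, -0.0]
contact_force: [-4.2, 1.8, 2.8]
gripper_width: 57.2
grasp_force: 65.4
pos [482.7 432.7 133.4] yaw -40.4 q [ 0.98   0.519 -0.082 -0.001 -0.969 -0.114] F [-4.2  1.8  2.8] T [ 0.32  1.42 -0.01] grip 65.37322635005694 57.214951436837886
```

View pics/f_scene.png

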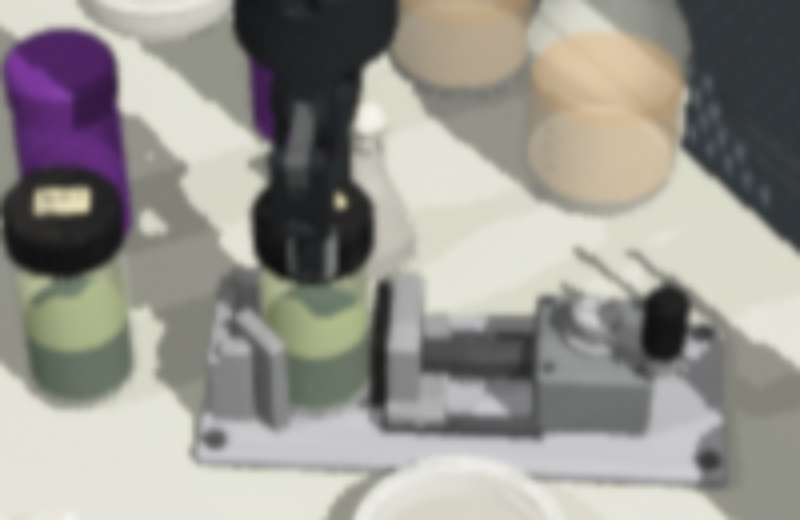

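View pics/f_wrist.png

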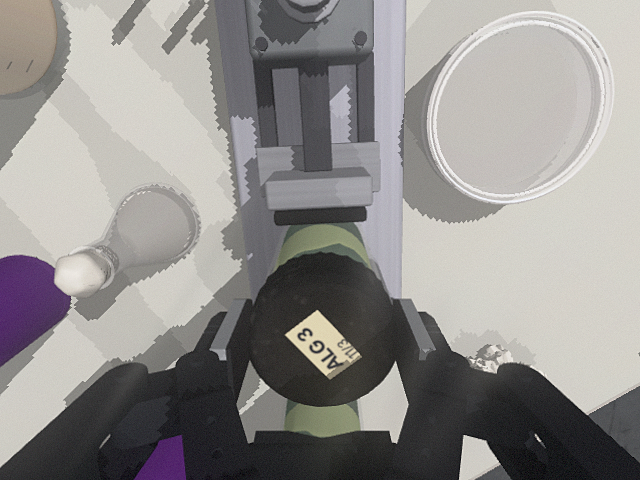

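Scene crop: the jar stands upright in the V with the pad at (385,340) pressed against it. Wrist view: the lid (322,325) is centred between the pads and its label sits at about the same angle to the fingers as before the grip, so it has not slipped much.

```bash
python3 -c "
from bench import arm
print(arm.job_done())"
```

```text
the job is handed in; nothing more can be done
None
```

Job handed in, result not reported: the jar is clamped (about 15 N at the knob), the lid was screwed down to its stop, backed off about 89° and is still gripped.

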